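Feel the scalloped rim of a fired platter

ROBOT

A 6-joint arm with a two-finger parallel gripper is mounted at the origin on the work surface. World frame = base frame: x ahead of the robot, y to its left, z up, the work surface at z = 0. Lengths are in m, angles in rad, forces in N, time in s.
With the tool pointing down it reaches from about 0.3 to 0.875 m from the base axis. Payload 6.4 kg.
Tool frame: the origin (TCP) lies midway between the tips of the shut fingers; the grasp point (between the pads) lies 19 mm behind it; z points along the fingers, y is the line along which they close (so a half turn about z gives the same grasp; the last joint's range is limited). The gripper opens to 85 mm and grips with 20 to 120 N. Pads are 22 mm wide; open, the fingers measure 114 mm over their backs; the gripper's body (76 mm by 85 mm) begins 54 mm behind the grasp point. The pads swing forward as they close: fully open they stand 13 mm farther back than shut.
Start: joints at [-1.399, 0.181, 1.607, -0, 1.354, -0.206], TCP at [0.212, -0.534, 0.231] pointing down, gripper open.
Joint ranges: [-2.99, 2.99], [-0.89, 2.07], [0.3, 2.58], [-1.14, 4.28], [0, 2.63], [-3.12, 3.12]. Speed limits (rad/s): [2.57, 2.57, 3.01, 3.14, 3.14, 3.14].

INTERFACE

Orientations are given as a unit quaternion [w, x, y, z].
In Python, from bench import ctrl gives the robot as it stands. The module is installed in compiled form; this text tells all that it offers.
- The arm moves only by the tool move_arm, never from a script. Its argument "plan" is one flat list of numbers, 6 for each row, row after row: the shift along the world's x, y, z in units of 50 mm (1.0 is 50 mm), then the turn, a rotation vector about the world's x, y, z in rad. A call has 1 to 10 rows; each row is the pose to reach, as a shift and turn from the pose commanded when the call began; what a row does not reach only later rows make up. A row lasts 1/8 s, in which the tool goes at most 62.5 mm and 10.7 degrees, less where a joint would pass 70% of its speed; a pose out of reach is approached as far as the arm can. A call with a gripper value outside its range is refused whole. "grip" is the finger opening in mm, from 0 to 85.4, set as the call begins (left out, the last holds). The fingers move at their own pace and stop on an object; the grip force is fixed at half the most. Time passes only in rows, so rows that repeat a pose let the fingers close. It gives the time, the measured TCP pose, the force, the opening and the grip force at its end, in the units of the state.
- ctrl.get_obs(): the state, without advancing time (a new reading comes with each control period).
- ctrl.camera(name): name is "scene" or "top"; returns a dict with "pixels" (480x640x3 uint8, red, green, blue), "fx", "fy", "cx", "cy" (pixels), "origin" and "attitude" of the camera in the world. Camera axes: x right, y down, z forward; pixel columns grow to the right and rows downward; lengths in m; the calibration is good to about 2 mm. A picture is of the moment at which its call begins. There is no depth.
- ctrl.hand_in(): hands the job in; it is judged then, once.
The state is a dict: "time_s": time; "q": joint angles; "dq": joint speeds; "joint_efforts": joint torques, N m; "eef_pos": TCP position; "eef_rot": TCP orientation; "wrist_force": force on the tool from outside, world axes, zero at the start; "torque": the same for the moment, N m; "opening": opening from 0.0 (shut) to 1.0 (fully open); "grasp_force": force on a finger pad.
Only numpy, scipy, OpenCV 4.12 (cv2) and the standard library are available. Lean on these libraries where they do the work, as an engineer would, in place of code of your own. Each camera call takes 0.05 s, during which the arm holds its last target. There are 200 camera calls.

TASK

Before the wavy-edged clay platter is glazed, feel its scalloped side for sharp spots: run the fingertips lightly along the top of that edge, touching every lobe and dip in turn, from the end with the tab handle to the other end. Press only gently, do not pinch, lift or shift the platter, and leave everything else where it is; finish clear of it.

Things in the scene. Friction and masses are not known exactly. Their poses are not given: they have to be found in the camera images.
- platter: loose fired clay platter, 0.8 kg, about 260 mm along its y by 160 mm along x; origin under its middle at table height, z up. Rim level, its top 45 mm above the table, a rounded bead 10 mm thick; inner floor 10 mm up. The long side towards its -x is scalloped (five lobes), the other long side a smooth curve. A flat tab handle (34 x 40 mm, top 35 mm above the table) sticks out at its +y end
- crest1 (a point): point on the rim's top centre line at the outermost point of lobe 1 of the scalloped side (lobe 1 is at the tab end, 5 at the far end; lobes 50 mm apart); shut fingers resting here are centred over it
- valley1 (a point): point on the rim's top centre line at the innermost point of the dip between lobes 1 and 2; the rim runs in a smooth wave between lobe and dip, 27 to 34 mm apart in plan
- crest2 (a point): point on the rim's top centre line at the outermost point of lobe 2 of the scalloped side (lobe 1 is at the tab end, 5 at the far end; lobes 50 mm apart); shut fingers resting here are centred over it
- valley2 (a point): point on the rim's top centre line at the innermost point of the dip between lobes 2 and 3; the rim runs in a smooth wave between lobe and dip, 27 to 34 mm apart in plan
- crest3 (a point): point on the rim's top centre line at the outermost point of lobe 3 of the scalloped side (lobe 1 is at the tab end, 5 at the far end; lobes 50 mm apart); shut fingers resting here are centred over it
- valley3 (a point): point on the rim's top centre line at the innermost point of the dip between lobes 3 and 4; the rim runs in a smooth wave between lobe and dip, 27 to 34 mm apart in plan
- crest4 (a point): point on the rim's top centre line at the outermost point of lobe 4 of the scalloped side (lobe 1 is at the tab end, 5 at the far end; lobes 50 mm apart); shut fingers resting here are centred over it
- valley4 (a point): point on the rim's top centre line at the innermost point of the dip between lobes 4 and 5; the rim runs in a smooth wave between lobe and dip, 27 to 34 mm apart in plan
- crest5 (a point): point on the rim's top centre line at the outermost point of lobe 5 of the scalloped side (lobe 1 is at the tab end, 5 at the far end; lobes 50 mm apart); shut fingers resting here are centred over it
- cup: small terracotta cup, 52 mm across, 50 mm high, loose, standing on the platter's floor; origin under its middle; bystander
- plate: plain round clay plate, 170 mm across, 22 mm high, loose; origin under its middle; bystander
- rib: wooden potter's rib lying flat, rounded ends, 89 x 45 mm, 8 mm thick, loose; origin under its middle; bystander
- tile: white L-shaped glaze test tile, 50 x 45 mm, 64 mm high, loose; origin under its foot's middle; bystander
- jar: closed white jar, 72 mm across, 85 mm high, loose; origin under its middle; bystander
- ball1: small fired clay ball with a flat foot, 24 mm across and high, loose on the table just outside the scalloped side; origin under its middle; bystander
- ball2: small fired clay ball with a flat foot, 24 mm across and high, loose on the table just outside the scalloped side; origin under its middle; bystander
- ball3: small fired clay ball with a flat foot, 24 mm across and high, loose on the table just outside the scalloped side; origin under its middle; bystander

How it is judged:
On the way, in this order (a step that is already met when the one before it is completed fails the run):
1. the fingertips rest on the top of the rim at lobe 1: touching the platter, with the grasp point within 13 mm of that point in plan and at least 8 mm above the rim (contact force between the fingers and platter above 0.2 N and horizontal distance between the grasp point and crest1 below 0.013 m and z of the grasp point in the frame of crest1 above 0.008 m), for 0.04 s.
2. the fingertips rest on the top of the rim at the dip after lobe 1: touching the platter, with the grasp point within 13 mm of that point in plan and at least 8 mm above the rim (contact force between the fingers and platter above 0.2 N and horizontal distance between the grasp point and valley1 below 0.013 m and z of the grasp point in the frame of valley1 above 0.008 m), for 0.04 s.
3. the fingertips rest on the top of the rim at lobe 2: touching the platter, with the grasp point within 13 mm of that point in plan and at least 8 mm above the rim (contact force between the fingers and platter above 0.2 N and horizontal distance between the grasp point and crest2 below 0.013 m and z of the grasp point in the frame of crest2 above 0.008 m), for 0.04 s.
4. the fingertips rest on the top of the rim at the dip after lobe 2: touching the platter, with the grasp point within 13 mm of that point in plan and at least 8 mm above the rim (contact force between the fingers and platter above 0.2 N and horizontal distance between the grasp point and valley2 below 0.013 m and z of the grasp point in the frame of valley2 above 0.008 m), for 0.04 s.
5. the fingertips rest on the top of the rim at lobe 3: touching the platter, with the grasp point within 13 mm of that point in plan and at least 8 mm above the rim (contact force between the fingers and platter above 0.2 N and horizontal distance between the grasp point and crest3 below 0.013 m and z of the grasp point in the frame of crest3 above 0.008 m), for 0.04 s.
6. the fingertips rest on the top of the rim at the dip after lobe 3: touching the platter, with the grasp point within 13 mm of that point in plan and at least 8 mm above the rim (contact force between the fingers and platter above 0.2 N and horizontal distance between the grasp point and valley3 below 0.013 m and z of the grasp point in the frame of valley3 above 0.008 m), for 0.04 s.
7. the fingertips rest on the top of the rim at lobe 4: touching the platter, with the grasp point within 13 mm of that point in plan and at least 8 mm above the rim (contact force between the fingers and platter above 0.2 N and horizontal distance between the grasp point and crest4 below 0.013 m and z of the grasp point in the frame of crest4 above 0.008 m), for 0.04 s.
8. the fingertips rest on the top of the rim at the dip after lobe 4: touching the platter, with the grasp point within 13 mm of that point in plan and at least 8 mm above the rim (contact force between the fingers and platter above 0.2 N and horizontal distance between the grasp point and valley4 below 0.013 m and z of the grasp point in the frame of valley4 above 0.008 m), for 0.04 s.
9. the fingertips rest on the top of the rim at lobe 5: touching the platter, with the grasp point within 13 mm of that point in plan and at least 8 mm above the rim (contact force between the fingers and platter above 0.2 N and horizontal distance between the grasp point and crest5 below 0.013 m and z of the grasp point in the frame of crest5 above 0.008 m), for 0.04 s.
At the end, for the whole second after the job is handed in: all nine points of the scalloped edge have been touched in order; the platter stands flat and at rest within 20 mm of where it was, and every other loose thing is within 25 mm of where it was (distance of platter from where it was at the start of the episode below 0.02 m and angle between platter's own z axis and vertical below 0.05 rad and linear speed of platter below 0.01 m/s and distance of each of cup, rib, tile, plate, jar, ball1, ball2, ball3 from where it was at the start of the episode below 0.025 m).
It fails at once if the platter is pressed hard (over 30 N) (contact force between the fingers and platter above 30 N).
It fails at once if the platter is lifted (15 mm) or tipped (height (world z) of platter above 0.015 m or angle between platter's own z axis and vertical above 0.12 rad).
It fails at once if the platter is shifted more than 20 mm (distance of platter from where it was at the start of the episode above 0.02 m).
It fails at once if a bystander is moved more than 25 mm (distance of any of cup, rib, tile, plate, jar, ball1, ball2, ball3 from where it was at the start of the episode above 0.025 m).
It also fails if it takes over 51 s, if anything falls off the work surface, if the arm or the gripper's body presses on something with over 40 N, if the wrist force passes 120 N, or if a joint passes its speed limit or range.

## Working session

There is one attempt and no reset: what is moved stays moved. The work goes in short steps, Python scripts to look and compute and a tool call to move; the robot and the scene stay as the last step left them, time stands still between calls to the robot, and variables do not carry over. Pictures are saved under pics/ and viewed, at most 10 in all, crops included, and the job is handed in when it is done.

Besides the shell and the picture viewer there is one more tool, called after ">>>" as name(argument=value, ...), one argument or row to a line, values as JSON. move_arm: Moves the arm, as the interface text tells. Its arguments: {"type":"object","properties":{"plan":{"type":"array"},"grip":{"type":"number"}},"required":["plan"]}

```bash
mkdir -p pics
python3 - <<'E'
from bench import ctrl
import cv2,pickle
d={}
for n in("scene","top"):
    c=ctrl.camera(n); d[n]=c
    cv2.imwrite(f"pics/{n}0.png",c["pixels"][:,:,::-1])
    print(n,c["fx"],c["fy"],c["cx"],c["cy"],c["origin"],c["attitude"])
pickle.dump(d,open("cams0.pkl","wb"))
o=ctrl.get_obs();print(o)
E
```

```text
scene 478.067753323311 478.067753323311 315.7896440247076 235.7291650378845 [ 1.25922252 -0.20708117  1.0902858 ] [-0.2564675   0.75195147  0.57711456 -0.18902961]
top 519.6079170473396 519.6079170473396 323.7445919605437 242.33146434278171 [ 0.36960185 -0.00303708  1.14392849] [-0.05002823  0.7090207  -0.70200308  0.04448028]
{'time_s': 0.1, 'q': array([-1.39927429e+00,  1.81424484e-01,  1.60792124e+00, -7.49581779e-06,
        1.35379632e+00, -2.06334000e-01]), 'dq': array([-0.00033273, -0.0022645 , -0.00027923, -0.00146498,  0.00099357,
       -0.00185316]), 'joint_efforts': array([-1.77006518e-04, -4.45884633e+01, -3.52233517e+01, -2.37648346e-04,
        4.13359536e-03,  1.09223163e-05]), 'eef_pos': array([ 0.21204284, -0.53393769,  0.23049161]), 'eef_rot': array([-7.74645203e-04,  9.82205678e-01,  1.87806833e-01,  9.82488368e-06]), 'wrist_force': array([1.16023524, 1.0650387 , 1.13173913]), 'torque': array([-0.05981866, -0.0152527 ,  0.02280429]), 'grasp_force': 0.0, 'opening': 0.9981098608997887}
```

View pics/top0.png

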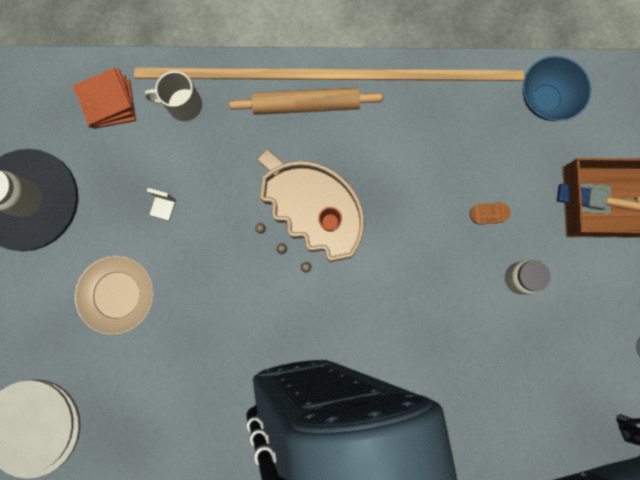

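View pics/scene0.png

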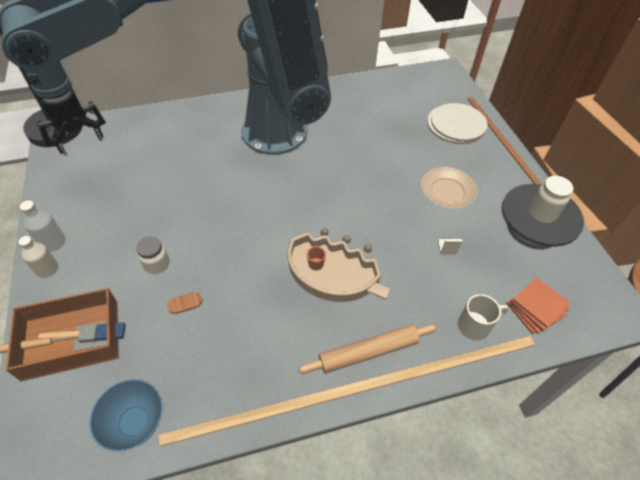

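The top view shows the platter around (315,210), with its tab at (268,158). The scallops run from about (265,195) to (330,258), the cup is at (330,218), and the balls are at (260,228), (281,248) and (306,267). Next I'll extract the contour.

```bash
cat > h.py <<'E'
import numpy as np,cv2,pickle
from scipy.spatial.transform import Rotation as R
def rot(c): w=c["attitude"]; return R.from_quat([w[1],w[2],w[3],w[0]]).as_matrix()
def ray(c,uv,z):
    uv=np.atleast_2d(uv).astype(float)
    d=np.c_[(uv[:,0]-c["cx"])/c["fx"],(uv[:,1]-c["cy"])/c["fy"],np.ones(len(uv))]@rot(c).T
    o=np.array(c["origin"]); return o+d*((z-o[2])/d[:,2])[:,None]
def proj(c,p):
    q=(np.atleast_2d(p)-c["origin"])@rot(c)
    return np.c_[q[:,0]/q[:,2]*c["fx"]+c["cx"],q[:,1]/q[:,2]*c["fy"]+c["cy"]]
E
python3 - <<'E'
from h import *
d=pickle.load(open("cams0.pkl","rb"));c=d["top"]
im=np.ascontiguousarray(c["pixels"][135:285,235:385,::-1])
hsv=cv2.cvtColor(im,cv2.COLOR_BGR2HSV)
m=((hsv[...,0]<25)&(hsv[...,1]>35)&(hsv[...,2]>110)).astype(np.uint8)
n,l,s,_=cv2.connectedComponentsWithStats(m);k=1+s[1:,4].argmax();m=(l==k).astype(np.uint8)
m=cv2.resize(cv2.GaussianBlur(m.astype(np.float32),(0,0),.7),None,fx=4,fy=4,interpolation=cv2.INTER_CUBIC)
cn=max(cv2.findContours((m>.5).astype(np.uint8),cv2.RETR_EXTERNAL,cv2.CHAIN_APPROX_NONE)[0],key=len)
big=cv2.resize(im,None,fx=4,fy=4,interpolation=cv2.INTER_CUBIC)
cv2.drawContours(big,[cn],-1,(0,255,0),1)
cv2.imwrite("pics/crop1.png",big)
uv=(cn[:,0]+.5)/4-.5+[235,135]
P=ray(c,uv,.045);np.save("cont.npy",P)
print(P.min(0),P.max(0))
for b in((260,228),(281,248),(306,267)):print(ray(c,b,.012))
E
```

```text
[ 0.47887631 -0.08027756  0.045     ] [0.72095656 0.15267976 0.045     ]
[[0.55246904 0.14775824 0.012     ]]
[[0.50842023 0.10040502 0.012     ]]
[[0.46712599 0.04486066 0.012     ]]
```

View pics/crop1.png

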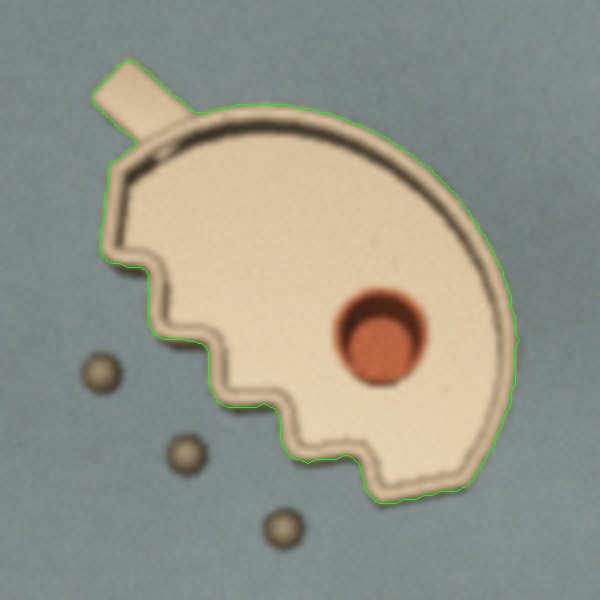

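Run:
```python
from h import *
d=pickle.load(open("cams0.pkl","rb"));c=d["top"]
P=np.load("cont.npy")[:,:2]
S=4000;o=P.min(0)-.02
poly=np.round((P-o)*S).astype(np.int32)
m=np.zeros((1200,1200),np.uint8);cv2.fillPoly(m,[poly],1)   # col=x,row=y, 0.25mm
D=cv2.distanceTransform(m,cv2.DIST_L2,5)/S
cn=max(cv2.findContours((D>.005).astype(np.uint8),cv2.RETR_EXTERNAL,cv2.CHAIN_APPROX_NONE)[0],key=len)[:,0]
L=cn/S+o
C=ray(c,np.array([(105,258),(155,333),(217,402),(298,458),(380,498)])/4+[235,135],.045)[:,:2]
ey=(C[0]-C[4]);ey/=np.linalg.norm(ey)
for it in range(3):
    ex=np.array([ey[1],-ey[0]])   # z up: ex x ey = z
    a=L@ex;b=L@ey
    cr=[]
    for q in C:
        s=np.abs(b-q@ey)<.015; i=np.where(s&(a<a.mean()))[0]; cr.append(L[i[a[i].argmin()]])
    cr=np.array(cr)
    C=cr; ey=(C[0]-C[4]);ey/=np.linalg.norm(ey)
va=[]
for p,q in zip(cr[:-1],cr[1:]):
    mid=(p+q)/2@ey; i=np.where((np.abs(b-mid)<.013)&(a<np.median(a)))[0]
    # scalloped branch only: within 40 mm of crest line
    i=i[np.abs(a[i]-(p@ex+q@ex)/2)<.03]; va.append(L[i[a[i].argmax()]])
va=np.array(va)
print("ey",ey,"ex",ex,"extent",np.ptp(P@ex),np.ptp(P@ey))
pts=[]
for k in range(5):
    pts.append(cr[k]); 
    if k<4: pts.append(va[k])
pts=np.array(pts);np.save("pts.npy",pts)
print(np.c_[pts,pts@ex,pts@ey].round(4));print(np.linalg.norm(np.diff(pts,axis=0),axis=1).round(4), np.linalg.norm(np.diff(cr,axis=0),axis=1).round(4))
vis=cv2.resize(np.ascontiguousarray(c["pixels"][165:280,240:360,::-1]),None,fx=5,fy=5,interpolation=cv2.INTER_CUBIC)
for u in proj(c,np.c_[pts,np.full(9,.045)]): cv2.circle(vis,tuple(((u-[240,165]+.5)*5).astype(int)),4,(255,0,0),1)
cv2.imwrite("pics/pts.png",vis)
```

```text
ey [0.66140923 0.75002522] ex [ 0.75002522 -0.66140923] extent 0.17200779234586494 0.2962347185799517
[[ 0.6126  0.1387  0.3677  0.5092]
 [ 0.6076  0.118   0.3777  0.4904]
 [ 0.5729  0.1122  0.3554  0.4631]
 [ 0.5671  0.0857  0.3687  0.4394]
 [ 0.5364  0.0772  0.3512  0.4127]
 [ 0.5334  0.0475  0.3686  0.3884]
 [ 0.5071  0.0377  0.3554  0.3637]
 [ 0.5071  0.0052  0.3769  0.3393]
 [ 0.4839 -0.0073  0.3677  0.3146]]
[0.0213 0.0352 0.0271 0.0319 0.0299 0.028  0.0325 0.0264] [0.0478 0.0506 0.0492 0.0507]
```

View pics/pts.png

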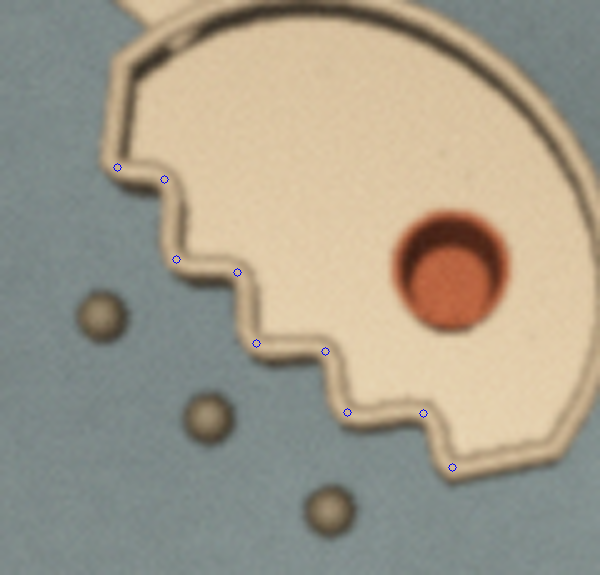

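The points match the known sizes: lobes about 50 mm apart, lobe to dip 27–33 mm after making them symmetric. I'll shut the fingers and travel to above lobe 1, at (0.614, 0.141).

>>> move_arm(
  plan=[2,3.4,0,0,0,0,2,3.4,0,0,0,0,4,6.7,0,0,0,0,4,6.7,0,0,0,0,6,10,-0.5,0,0,0,6,10,-0.5,0,0,0,8.04,13.5,-2,0,0,0,8.04,13.5,-2,0,0,0,8.04,13.5,-2,0,0,0,8.04,13.5,-2,0,0,0],
  grip=0,
)

```text
time_s: 1.35
eef_pos: [0.5296, -0.001, 0.1675]
eef_rot: [0.0, 0.982, 0.188, 0.0]
wrist_force: [1.2, -0.8, 0.2]
opening: -0.001
grasp_force: 0.0
```

>>> move_arm(
  plan=[0,0,0,0,0,0,0,0,0,0,0,0,0,0,0,0,0,0],
)

```text
time_s: 1.72
eef_pos: [0.5287, -0.0042, 0.1684]
eef_rot: [0.0, 0.982, 0.187, 0.0]
wrist_force: [0.1, -0.4, 0.2]
opening: 0.003
grasp_force: 0.0
```

>>> move_arm(
  plan=[0.6,1,0,0,0,0,1.2,2,0,0,0,0,1.71,2.9,-0.5,0,0,0,1.71,2.9,-1.2,0,0,0,1.71,2.9,-1.8,0,0,0,1.71,2.9,-1.97,0,0,0,1.71,2.9,-1.97,0,0,0,1.71,2.9,-1.97,0,0,0,1.71,2.9,-1.97,0,0,0],
)

```text
time_s: 2.85
eef_pos: [0.6155, 0.1419, 0.0713]
eef_rot: [0.0, 0.982, 0.188, 0.001]
wrist_force: [0.1, -0.1, -0.5]
opening: -0.002
grasp_force: 0.0
```

Run:
```python
from bench import ctrl
import cv2
from h import *
o=ctrl.get_obs();print(o["eef_pos"],o["wrist_force"])
p=np.load("pts.npy")
for n in("top","scene"):
    c=ctrl.camera(n);u=proj(c,[[.56,.06,.045]])[0].astype(int)
    im=np.ascontiguousarray(c["pixels"][u[1]-55:u[1]+55,u[0]-65:u[0]+65,::-1]);im=cv2.resize(im,None,fx=5,fy=5,interpolation=cv2.INTER_CUBIC)
    for v in proj(c,np.c_[p,np.full(9,.045)]): cv2.circle(im,tuple(((v-u+[65,55]+.5)*5).astype(int)),4,(255,0,0),1)
    cv2.imwrite(f"pics/{n}1.png",im)
```

```text
[0.61553675 0.14186715 0.0712581 ] [ 0.14240636 -0.14665129 -0.52664061]
```

View pics/scene1.png

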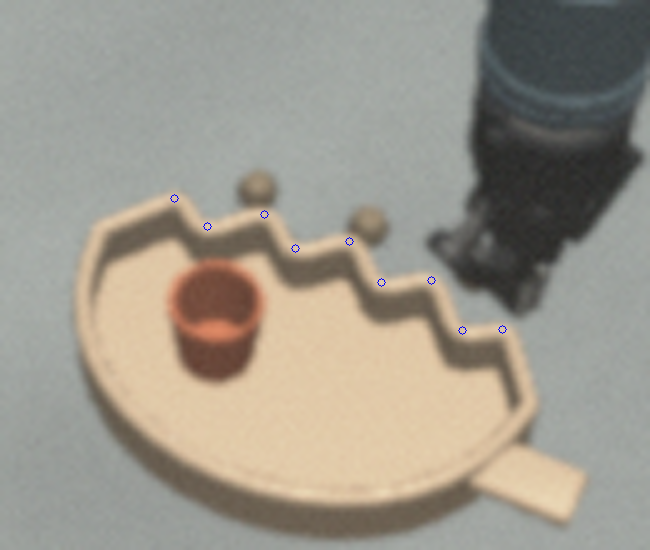

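The scene view confirms the points on the rim: crest1 is at (502,329) and crest5 at (174,198). The shut fingers hover above crest1. Descending gently.

>>> move_arm(
  plan=[-0.02,-0.02,-0.2,0,0,0,-0.02,-0.02,-0.4,0,0,0,-0.02,-0.02,-0.46,0,0,0,-0.02,-0.02,-0.49,0,0,0,-0.02,-0.02,-0.51,0,0,0,-0.02,-0.02,-0.51,0,0,0,-0.02,-0.02,-0.51,0,0,0],
)

```text
time_s: 3.82
eef_pos: [0.613, 0.141, 0.0449]
eef_rot: [0.0, 0.982, 0.188, -0.001]
wrist_force: [-5.2, -0.5, 8.2]
opening: 0.003
grasp_force: 4.4
```

>>> move_arm(
  plan=[0,0,0.01,0,0,0,0,0,0.01,0,0,0],
)

```text
time_s: 4.08
eef_pos: [0.6133, 0.1411, 0.045]
eef_rot: [-0.0, 0.982, 0.188, -0.0]
wrist_force: [-4.2, -0.7, 6.0]
opening: 0.003
grasp_force: 3.1
```

>>> move_arm(
  plan=[-0.03,-0.1,0,0,0,0,-0.07,-0.2,0,0,0,0,-0.11,-0.3,0,0,0,0,-0.15,-0.4,0,0,0,0,-0.19,-0.5,0,0,0,0,-0.19,-0.5,0,0,0,0],
)

```text
time_s: 4.82
eef_pos: [0.6041, 0.1154, 0.045]
eef_rot: [0.0, 0.982, 0.188, 0.0]
wrist_force: [0.3, 2.6, 6.1]
opening: -0.001
grasp_force: 3.0
```

>>> move_arm(
  plan=[-0.16,-0.02,0,0,0,0,-0.32,-0.04,0,0,0,0,-0.48,-0.06,0,0,0,0,-0.64,-0.08,0,0,0,0,-0.64,-0.08,0,0,0,0],
)

```text
time_s: 5.45
eef_pos: [0.5711, 0.1117, 0.0449]
eef_rot: [0.0, 0.982, 0.188, -0.0]
wrist_force: [0.0, 0.2, 7.6]
opening: -0.001
grasp_force: 3.7
```

>>> move_arm(
  plan=[-0.03,-0.14,0,0,0,0,-0.06,-0.28,0,0,0,0,-0.1,-0.42,0,0,0,0,-0.13,-0.55,0,0,0,0,-0.13,-0.55,0,0,0,0],
)

```text
time_s: 6.08
eef_pos: [0.5646, 0.0849, 0.0449]
eef_rot: [-0.001, 0.982, 0.188, -0.0]
wrist_force: [-0.2, 3.8, 8.6]
opening: 0.0
grasp_force: 4.3
```

Run:
```python
from bench import ctrl
import cv2
from h import *
d=pickle.load(open("cams0.pkl","rb"))
c=ctrl.camera("top");a=c["pixels"][135:285,235:385,::-1];b=d["top"]["pixels"][135:285,235:385,::-1]
# shift of the right (free) side of the platter
(s,r)=cv2.phaseCorrelate(b[20:130,80:].mean(2).astype(np.float32).copy(),a[20:130,80:].mean(2).astype(np.float32).copy())
print("px shift",s,r)
cv2.imwrite("pics/top2.png",cv2.resize(a,None,fx=4,fy=4,interpolation=cv2.INTER_CUBIC))
```

```text
px shift (-0.1436420025849614, 0.10433180607363113) 0.9855953852335612
```

View pics/top2.png

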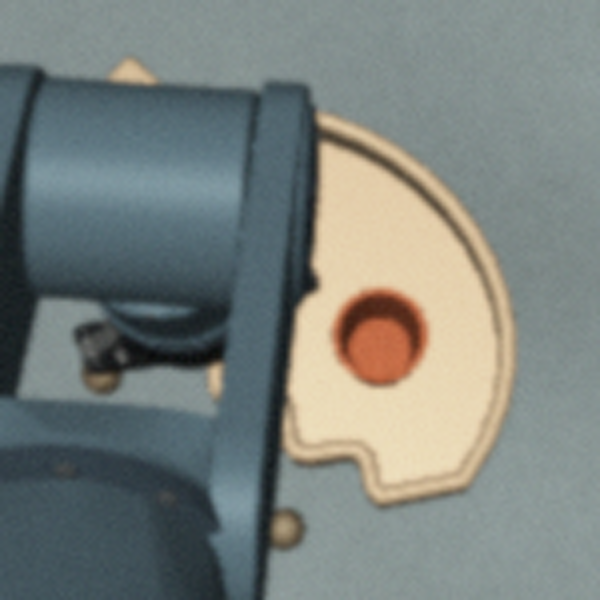

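The arm hides lobes 1–3, but the visible right side of the platter has moved only about 0.3 mm. The cup at (380,340) and the ball at (285,528) are unmoved. I'll continue with slightly less pressure.

>>> move_arm(
  plan=[-0.14,-0.04,0.01,0,0,0,-0.29,-0.08,0.01,0,0,0,-0.43,-0.12,0.01,0,0,0,-0.57,-0.16,0.01,0,0,0,-0.57,-0.16,0.01,0,0,0],
)

```text
time_s: 6.75
eef_pos: [0.5357, 0.0762, 0.045]
eef_rot: [-0.0, 0.982, 0.188, -0.001]
wrist_force: [-0.3, -0.3, 6.0]
opening: 0.0
grasp_force: 3.0
```

>>> move_arm(
  plan=[-0.02,-0.15,0,0,0,0,-0.04,-0.3,0,0,0,0,-0.06,-0.45,0,0,0,0,-0.07,-0.6,0,0,0,0,-0.07,-0.6,0,0,0,0],
)

```text
time_s: 7.38
eef_pos: [0.5323, 0.0465, 0.0449]
eef_rot: [-0.0, 0.982, 0.188, -0.001]
wrist_force: [-0.3, 0.6, 6.6]
opening: -0.001
grasp_force: 3.3
```

>>> move_arm(
  plan=[-0.13,-0.05,0,0,0,0,-0.26,-0.1,0,0,0,0,-0.4,-0.15,0,0,0,0,-0.53,-0.2,0,0,0,0,-0.53,-0.2,0,0,0,0],
)

```text
time_s: 8.0
eef_pos: [0.5057, 0.0362, 0.0449]
eef_rot: [-0.0, 0.982, 0.188, -0.001]
wrist_force: [-2.7, -1.3, 5.0]
opening: -0.0
grasp_force: 2.9
```

>>> move_arm(
  plan=[0,-0.16,0,0,0,0,0,-0.32,0,0,0,0,0,-0.5,0,0,0,0,0,-0.66,0,0,0,0,0,-0.66,0,0,0,0],
)

```text
time_s: 8.62
eef_pos: [0.5062, 0.0034, 0.0449]
eef_rot: [-0.0, 0.982, 0.188, -0.001]
wrist_force: [-0.9, 0.0, 5.5]
opening: 0.005
grasp_force: 2.8
```

>>> move_arm(
  plan=[-0.12,-0.06,0,0,0,0,-0.24,-0.12,0,0,0,0,-0.36,-0.18,0,0,0,0,-0.47,-0.25,0,0,0,0,-0.47,-0.25,0,0,0,0,-0.47,-0.25,0,0,0,0],
)

```text
time_s: 9.38
eef_pos: [0.4824, -0.0093, 0.0449]
eef_rot: [-0.0, 0.982, 0.188, -0.001]
wrist_force: [-3.8, -2.1, 6.5]
opening: 0.002
grasp_force: 3.3
```

>>> move_arm(
  plan=[0,0,0.4,0,0,0,0,0,1.4,0,0,0,0,0,2.6,0,0,0,0,0,3.6,0,0,0,-0.5,-1,3.8,0,0,0,-1,-2,3.8,0,0,0,-1.5,-3.1,3.8,0,0,0,-2,-4.2,3.8,0,0,0,-2.2,-5,3.8,0,0,0,-2.2,-5,3.8,0,0,0],
)

```text
time_s: 10.62
eef_pos: [0.3721, -0.261, 0.2344]
eef_rot: [-0.001, 0.983, 0.186, -0.001]
wrist_force: [0.8, 0.4, 0.2]
opening: -0.002
grasp_force: 0.0
```

Run:
```python
from bench import ctrl
import cv2
from h import *
d=pickle.load(open("cams0.pkl","rb"))
c=ctrl.camera("top");a=c["pixels"][135:285,235:385,::-1];b=d["top"]["pixels"][135:285,235:385,::-1]
print("px shift",cv2.phaseCorrelate(b.mean(2).astype(np.float32).copy(),a.mean(2).astype(np.float32).copy()))
cv2.imwrite("pics/top3.png",c["pixels"][:,:,::-1])
```

```text
px shift ((-0.20297945907178416, -0.028589228047522397), 0.9338528581407335)
```

View pics/top3.png

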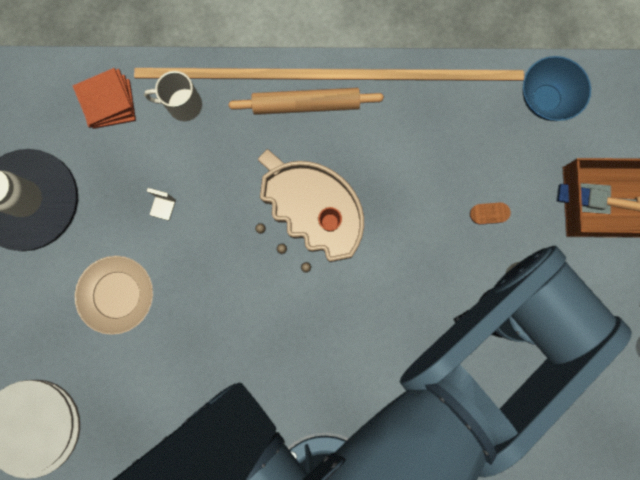

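The platter (315,210), cup (330,218) and balls are unmoved (under 0.5 mm). The arm stands clear of the platter, and it hides the jar, which it passed well above. Handing in.

```bash
python3 -c "
from bench import ctrl
print(ctrl.hand_in())"
```

```text
the job is handed in; nothing more can be done
None
```

The shut fingertips slid lightly over all nine points of the scalloped edge, from lobe 1 at the tab to lobe 5, with measured forces of about 5–10 N; the platter moved under 0.5 mm, the arm ended clear of it, and I handed the job in but got no verdict back.

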